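# Load the charging stand on the vanity

### The job

Take the loose cover plate off the sloped charging stand and lay it flat in the middle of the cork mat. Then lay the shaver in the stand's wider bay and the electric toothbrush in its narrower bay, each lying straight up the slope with its head uppermost and its foot resting against the bottom lip. Do not drop any of the three, and leave everything else on the vanity where it is.

Things in the scene. Friction and masses are not known exactly. Their poses are not given: they have to be found in the camera images.
- stand: Grey charging stand, fixed, 223 mm wide, 175 mm deep, about 120 mm high at the back: a slippery face sloping up at 32 deg (0.56 rad) behind a straight bottom lip at its low front edge. A raised spine divides the face into a wide bay (y -125 to -17 mm) and a narrow bay (y 17 to 98 mm). Origin under it on the vanity; z up, x from the lip to the high back, y along the lip.
- spine (a point): Centre of the top of the stand's white spine, 85 mm up the slope from the lip. x up the slope, y along the lip, z square out of the slope. The spine is 110 mm long (x), 34 mm wide and 10 mm high above the sloped face; two 6 mm pins stand 11 mm out of it, 36 mm either side of this point along x.
- wide_bay (a point): Foot of the lip's inner face in the middle of the wide bay, on the sloped face; a broad dark inlay lies above it. x straight up the slope, y along the lip towards the narrow bay, z square out of the face. The lip is 8 mm thick (x from -8 to 0) and stands 16 mm out of the face, which runs 168 mm up the slope.
- narrow_bay (a point): The same point and axes for the narrow bay (128 mm along +y of wide_bay), which has a slim dark inlay.
- cover: White loose cover plate, 96 (x) by 140 (y) by 4 mm, 0.12 kg; origin at the centre of its underside, z out of its top. It starts lying on the spine, x up the slope, its two 10 mm holes over the pins, which stand 7 mm out of its top; it overhangs both bays. Lifting it 12 mm or more square off the slope clears the pins.
- cover_handle (a point): Centre of the cover's handle, 18 mm above the underside: an upright fin in the middle of the plate, 44 mm long (x), 14 mm thick (y), rising 28 mm above the plate's top (from 4 to 32 mm above the underside). Same axes as the cover.
- mat_top (a point): Centre of the top of the cork mat, fixed on the vanity: 120 mm (its x) by 160 mm (its y), 4 mm thick.
- shaver_mid (a point): Electric shaver lying on its back, 150 mm long, 0.17 kg: grey slab body 50 mm wide, 28 mm thick, then a narrow neck and a wider head (60 mm wide, 26 mm thick). This point is on its body, half-way through its thickness, 55 mm from the foot end and 95 mm from the head end. x points along it to the head, y across its width, z out of its face.
- shaver_foot (a point): Centre of the shaver's flat foot end (the end away from the head). Same axes.
- toothbrush_mid (a point): White electric toothbrush lying on its back, 175 mm long, 0.12 kg: slab handle 118 mm long, 30 mm wide, 26 mm thick, then a thin neck and small bristle head. This point is on the handle, half-way through its thickness, 60 mm from the foot end and 115 mm from the tip of the head. x points along it to the head, y across its width, z out of its face.
- toothbrush_foot (a point): Centre of the toothbrush's flat foot end (the thick end). Same axes.
- shaver: The shaver as a whole; origin at the middle of its length, on its underside; axes as shaver_mid.
- toothbrush: The toothbrush as a whole; origin at the middle of its length, on its underside; axes as toothbrush_mid.
- massager: Bystander: round grey silicone scalp massager with a knob on top, 82 mm across, 76 mm high. Origin under it.
- tumbler: Bystander: glass tumbler, 72 mm across, 92 mm high, standing before the stand. Origin under it.
- jar: Bystander: squat white jar with a brass lid, 64 mm across, 58 mm high, standing before the stand. Origin under it.
There are look-alikes about, which are no part of the job. Of the things that look like the toothbrush, the smaller one is meant. Of the things that look like the shaver, the smaller one is meant.

How it is judged:
On the way:
1. the cover plate is off the stand, let go and lying flat on the cork mat (horizontal distance between cover and mat_top below 0.04 m and angle between cover's own z axis and vertical below 0.08 rad and z of cover in the frame of mat_top between -0.004 and 0.006 m and linear speed of cover below 0.02 m/s and contact force between cover and the fingers below 0.05 N), for 0.2 s.
At the end, for the whole second after the job is handed in: Cover flat (0.08 rad) on the mat, centres within 40 mm. Shaver in the wide bay, toothbrush in the narrow one, each flat on the slope, head up, foot within 6 mm of the lip, within 30 mm of the bay's middle and 0.2 rad of straight up. All at rest and let go (all of step 1 and x of shaver_foot in the frame of wide_bay between -0.005 and 0.006 m and y of shaver_mid in the frame of wide_bay between -0.03 and 0.03 m and z of shaver_mid in the frame of wide_bay between 0.008 and 0.02 m and angle between the x axis of shaver_mid and the x axis of wide_bay, either way round below 0.2 rad and linear speed of each of shaver, toothbrush below 0.02 m/s and contact force between each of shaver, toothbrush and stand above 0.1 N and x of toothbrush_foot in the frame of narrow_bay between -0.005 and 0.006 m and y of toothbrush_mid in the frame of narrow_bay between -0.03 and 0.03 m and z of toothbrush_mid in the frame of narrow_bay between 0.007 and 0.019 m and angle between the x axis of toothbrush_mid and the x axis of narrow_bay, either way round below 0.2 rad); the robot touches nothing.
It fails at once if another thing on the vanity is shifted by more than 25 mm or tipped over (distance of any of massager, tumbler, jar from where it was at the start of the episode above 0.025 m or angle between any of massager, tumbler, jar's own z axis and vertical above 0.5 rad).
It fails at once if the cover, the shaver or the toothbrush is dropped (moves faster than 0.6 m/s when not held) ((contact force between cover and the fingers below 0.05 N and linear speed of cover above 0.6 m/s) or (contact force between shaver and the fingers below 0.05 N and linear speed of shaver above 0.6 m/s) or (contact force between toothbrush and the fingers below 0.05 N and linear speed of toothbrush above 0.6 m/s)).
It also fails if it takes over 72 s, if anything falls off the work surface, if the arm or the gripper's body presses on something with over 40 N, if the wrist force passes 120 N, or if a joint passes its speed limit or range.

### The arm

A 7-joint arm with a two-finger parallel gripper is mounted at the origin on the work surface. World frame = base frame: x ahead of the robot, y to its left, z up, the work surface at z = 0. Lengths are in m, angles in rad, forces in N, time in s.
With the tool pointing down it reaches from about 0.425 to 0.925 m from the base axis. Payload 6.8 kg.
Tool frame: the origin (TCP) lies between the finger pads; the fingertips stand r.tcp_to_tips ahead of it and the grasp point (between the pads) lies 3 mm ahead of it (r.tcp_to_tips is the distance from the TCP to the fingertips, in m); z points along the fingers, y is the line along which they close (so a half turn about z gives the same grasp; the last joint's range is limited). The gripper opens to 85 mm and grips with 20 to 120 N. Pads are 22 mm wide; open, the fingers measure 114 mm over their backs; the gripper's body (76 mm by 85 mm) begins 54 mm behind the grasp point. The pads swing forward as they close: fully open they stand 13 mm farther back than shut.
Start: joints at [-0.108, 0.477, 0.022, 1.555, -0.011, 1.109, -0.083], TCP at [0.675, 0, 0.253] pointing down, gripper open.
Joint ranges: [-2.96, 2.96], [-0.34, 2.1], [-1.41, 1.46], [0.24, 2.44], [-1.37, 4.51], [0.17, 1.92], [-2.96, 2.96]. Speed limits (rad/s): [2.39, 2.39, 3.14, 3.14, 3.14, 3.14, 3.14].

### API

Orientations are given as a rotation vector (axis times angle).
In Python, from bench import r gives the robot as it stands. The module is installed in compiled form; this text tells all that it offers.
- The arm moves only by the tool step_arm, never from a script. Its argument "moves" is a list of rows, each an object of numbers: "rx", "ry", "rz": the turn, a rotation vector about the tool's x, y, z in degrees; "dx", "dy", "dz": the shift along the tool's x, y, z in mm; "gripper": the opening, from -1 (shut) to 1 (fully open). In form: [{"rx": .., "ry": .., "rz": .., "dx": .., "dy": .., "dz": .., "gripper": ..}, ...]. A call has 1 to 20 rows; each row shifts and turns the commanded pose from where the row before left it, along the tool's axes as they then stand; what a row does not reach is not made up. A row lasts 1/8 s, in which the tool goes at most 62.5 mm and 10.7 degrees, less where a joint would pass 70% of its speed; a pose out of reach is approached as far as the arm can. A call is refused whole if a number of a shift passes 62.5 or a number of a turn 10.7, either way. A call with a gripper value outside its range is refused whole. The fingers move at their own pace and stop on an object; "grip_force" is the grip in N (left out, the last holds). Time passes only in rows, so rows that do not move let the fingers close. It gives the time, the measured TCP pose, the force, the opening and the grip force at its end, in the units of the state.
- r.get_obs(): the state, without advancing time (a new reading comes with each control period).
- r.grab_frame(name): name is "scene" or "side" or "wrist"; returns the picture (420x560x3 uint8, blue, green, red); there is no depth.
- r.camera_info(name): a dict with "mtx" (3x3 intrinsics, pixels), "rvec" (rotation vector, rad) and "tvec" (3), from world to camera coordinates, as OpenCV has them. Camera axes: x right, y down, z forward; pixel columns grow to the right and rows downward; lengths in m; the calibration is good to about 2 mm. A picture is of the moment at which its call begins: read the wrist's pose just before it. camera_info takes no time and is no camera call; for the wrist camera it gives the pose at the moment of the call.
- r.hand_in(): hands the job in; it is judged then, once.
The state is a dict: "clock": time; "joints": joint angles; "qvel": joint speeds; "tau": joint torques, N m; "tcp_pos": TCP position; "orientation": TCP orientation; "contact_force": force on the tool from outside, world axes, zero at the start; "moment": the same for the moment, N m; "grip_width": finger opening in m; "gripper_force": force on a finger pad.
Only numpy, scipy, OpenCV 4.12 (cv2) and the standard library are available. Lean on these libraries where they do the work, as an engineer would, in place of code of your own. Each camera call takes 0.05 s, during which the arm holds its last target. There are 200 camera calls.

## Working session

There is one attempt and no reset: what is moved stays moved. The work goes in short steps, Python scripts to look and compute and a tool call to move; the robot and the scene stay as the last step left them, time stands still between calls to the robot, and variables do not carry over. Pictures are saved under pics/ and viewed, at most 13 in all, crops included, and the job is handed in when it is done.

Besides the shell and the picture viewer there is one more tool, called after "Emit:" by a JSON object that holds its "api" and its "payload". step_arm: Moves the arm, as the interface text tells. Its arguments: {"type":"object","properties":{"moves":{"type":"array","items":{"type":"object","properties":{"rx":{"type":"number"},"ry":{"type":"number"},"rz":{"type":"number"},"dx":{"type":"number"},"dy":{"type":"number"},"dz":{"type":"number"},"gripper":{"type":"number"}}}},"grip_force":{"type":"number"}},"required":["moves"]}

```bash
mkdir -p pics
cat > h.py <<'E'
import numpy as np, cv2
from bench import r
from scipy.spatial.transform import Rotation as R
def cam(n):
    c=r.camera_info(n); return np.array(c["mtx"],float),cv2.Rodrigues(np.array(c["rvec"],float))[0],np.array(c["tvec"],float).ravel()
def ray(n,uv,c=None):
    K,M,t=c or cam(n); d=M.T@np.linalg.inv(K)@np.array([uv[0],uv[1],1.]); return -M.T@t,d/np.linalg.norm(d)
def onz(n,uv,z,c=None):
    o,d=ray(n,uv,c); return o+d*(z-o[2])/d[2]
def proj(n,P,c=None):
    K,M,t=c or cam(n); q=(K@(M@np.atleast_2d(P).T+t[:,None])).T; return q[:,:2]/q[:,2:]
def grab(n,f):
    im=r.grab_frame(n); cv2.imwrite(f"pics/{f}.png",im); return im
E
python3 - <<'E'
from h import *
a=grab("scene","a");b=grab("side","b")
s=r.get_obs();print(s,r.tcp_to_tips)
for n in("scene","side","wrist"):
    K,M,t=cam(n);print(n,-M.T@t,M[2],K[0,0])
E
```

```text
{'clock': 0.1, 'joints': array([-0.10812146,  0.47768467,  0.02237305,  1.55632092, -0.01151703,
        1.10932007, -0.08310611]), 'qvel': array([-4.64582966e-04, -1.96579872e-03, -1.45624777e-03, -3.98947796e-03,
        7.12681522e-06,  5.85045128e-04,  2.52249272e-04]), 'tau': array([ 5.69385389e-03, -5.97765398e+01,  1.61440808e+00, -2.81952703e+01,
        1.29656185e-02,  5.02699884e-03, -1.13572563e-05]), 'tcp_pos': array([ 6.74512726e-01, -6.87049973e-06,  2.52458841e-01]), 'orientation': array([-2.22069659e+00, -2.22069904e+00,  1.90366774e-03]), 'contact_force': array([-0.5991665 ,  0.18055938,  0.77644307]), 'moment': array([-0.02747037,  0.03784134,  0.02147501]), 'gripper_force': 0.0, 'grip_width': 0.08542829006953821} 0.022
scene [1.23421549 0.44616115 0.88500499] [-0.67660573 -0.35513039 -0.64504813] 413.06165239367056
side [ 0.00511263 -0.75390108  0.75301719] [ 0.388013    0.68477093 -0.61687494] 424.7198433882459
wrist [0.67642323 0.06562468 0.37220391] [-2.93177290e-04 -2.58616689e-01 -9.65979980e-01] 299.9986935438055
```

View pics/a.png

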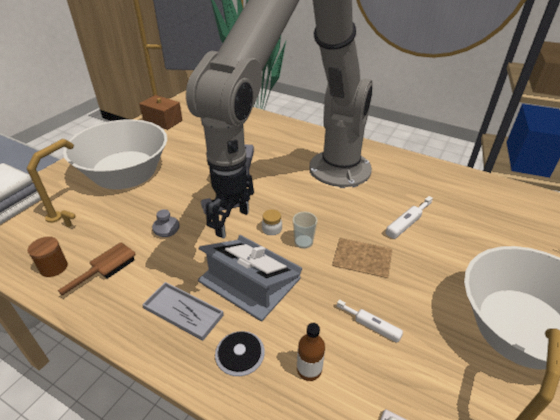

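View pics/b.png

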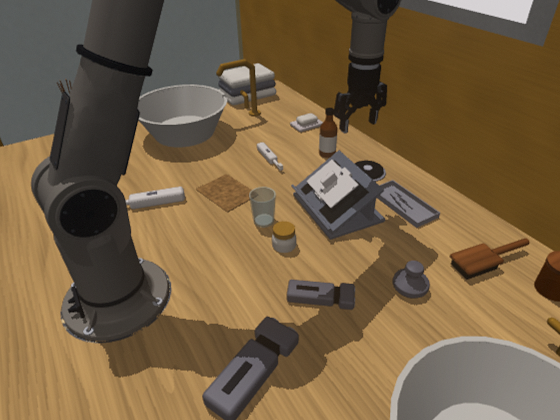

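Scene: brush candidates at scene (370,322) and (408,215). Shaver candidates in the side view are at (320,293) and (250,370). The stand is at scene (250,270), the mat at scene (363,257). I'll enlarge the candidates and measure their lengths.

Run:
```python
from h import *
a=cv2.imread("pics/a.png");b=cv2.imread("pics/b.png")
f=lambda im,x,y,w,h:cv2.resize(im[y:y+h,x:x+w],(400,300),interpolation=cv2.INTER_CUBIC)
cv2.imwrite("pics/c.png",np.vstack([np.hstack([f(a,325,290,80,60),f(a,180,220,140,105)]),np.hstack([f(b,280,260,80,60),f(b,280,140,120,90)])]))
for nm,n,p,q,z in[("brushA","scene",(338,305),(400,335),.013),("brushB","scene",(432,200),(388,230),.013),("shA","side",(288,293),(355,297),.014),("shB","side",(222,405),(290,335),.014),("brushA side","side",(282,168),(259,147),.013),("brushB side","side",(130,203),(184,194),.013)]:
    P,Q=onz(n,p,z),onz(n,q,z);print(nm,P.round(3),Q.round(3),np.linalg.norm(P-Q).round(3))
for nm,n,p in[("mat","scene",[(342,241),(392,247),(387,275),(333,267)]),("mat","side",[(225,176),(254,189),(226,209),(196,192)])]:
    print(nm,[onz(n,u,.004).round(3)[:2] for u in p],np.mean([onz(n,u,.004) for u in p],0).round(3))
```

```text
brushA [0.592 0.254 0.013] [0.599 0.421 0.013] 0.167
brushB [0.032 0.357 0.013] [0.253 0.275 0.013] 0.235
shA [ 0.336 -0.207  0.014] [ 0.457 -0.295  0.014] 0.15
shB [ 0.099 -0.366  0.014] [ 0.281 -0.304  0.014] 0.191
brushA side [0.594 0.25  0.013] [0.596 0.41  0.013] 0.16
brushB side [0.121 0.326 0.013] [0.272 0.284 0.013] 0.157
mat [array([0.361, 0.166]), array([0.309, 0.308]), array([0.423, 0.33 ]), array([0.471, 0.186])] [0.391 0.248 0.004]
mat [array([0.423, 0.32 ]), array([0.468, 0.206]), array([0.352, 0.161]), array([0.31 , 0.287])] [0.388 0.243 0.004]
```

View pics/c.png

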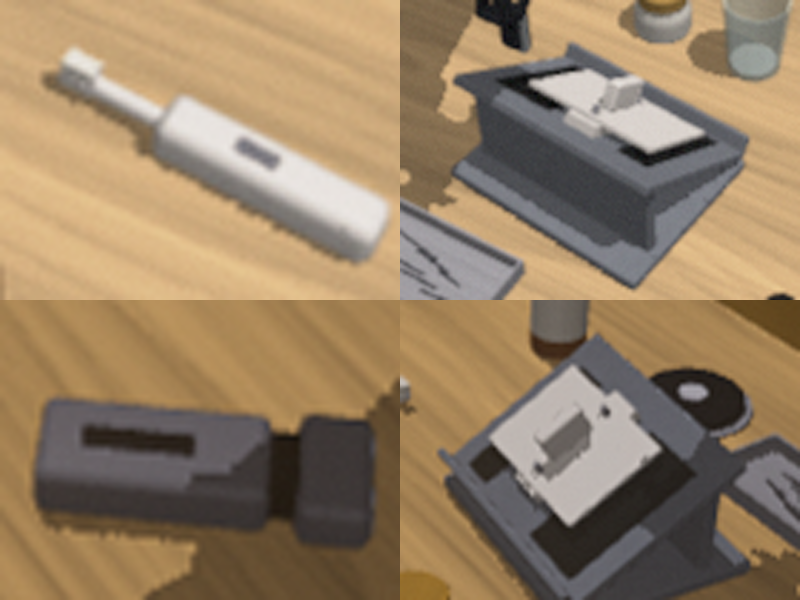

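Confirmed: the brush meant is at scene (370,322), about 0.165 m long with its foot at (400,335). The other measures about 0.2 m or more. The shaver meant is at side (320,293), 0.150 m long with its foot on the left at (288,293); the other is 0.19 m. Next I'll fit the cover pose using both views.

```bash
cat >> h.py <<'E'
def to(P,zdir,ydir):
    """remaining turn (tool rotvec, deg) then shift (turned tool frame, mm) to pose with tool z=zdir, y=+-ydir"""
    s=r.get_obs();A=R.from_rotvec(s["orientation"]);z=np.array(zdir,float);z/=np.linalg.norm(z)
    best=None
    for sg in(1,-1):
        y=sg*np.array(ydir,float);y-=z*(y@z);y/=np.linalg.norm(y);B=R.from_matrix(np.c_[np.cross(y,z),y,z])
        v=np.degrees((A.inv()*B).as_rotvec())
        d=B.inv().apply(np.array(P)-s["tcp_pos"])*1000
        print("turn",v.round(1),"n>=%.1f"%(np.linalg.norm(v)/10.6),"shift after",d.round(1),"shift before",(A.inv().apply(np.array(P)-s["tcp_pos"])*1000).round(1))
    print("j",s["joints"].round(2),"t",s["clock"])
E
python3 - <<'E'
from h import *
from scipy.optimize import least_squares
X=np.array([[-48,70,4],[-48,-70,4],[48,70,4],[48,-70,4]])/1000
u={"side":np.array([(307,182),(331.6,207.5),(334,159.5),(359.5,185)]),"scene":np.array([(286.8,265.5),(246.5,244.5),(267.5,273.2),(224.8,248)])}
C={n:cam(n) for n in u}
def Rt(p): return R.from_euler("zy",[p[3],-0.56])   # z yaw, then slope up along +x
f=lambda p:np.concatenate([(proj(n,Rt(p).apply(X)+p[:3],C[n])-u[n]).ravel() for n in u])
best=min((least_squares(f,[.65,0,.1,y]) for y in np.arange(-3,3,.5)),key=lambda s:s.cost)
print(best.x.round(4),best.fun.reshape(-1,2).round(1))
print("handle",(Rt(best.x).apply([0,0,.018])+best.x[:3]).round(4),"n",Rt(best.x).apply([0,0,1]).round(3),"yax",Rt(best.x).apply([0,1,0]).round(3))
np.save("cover.npy",best.x)
for nm,n,q in[("jar","side",(284,245)),("tumb","side",(263,222)),("jar","scene",(272,230)),("tumb","scene",(305,243))]:print(nm,onz(n,q,0).round(3))
E
```

```text
[ 0.6159  0.0171  0.0807 -0.105 ] [[-1.3 -2.1]
 [-1.1  1. ]
 [-2.5 -1.1]
 [-0.8  0.4]
 [-1.   0. ]
 [-1.8  1.6]
 [-1.1 -1.8]
 [-1.5  2.2]]
handle [0.6064 0.0171 0.0959] n [-0.531  0.     0.847] yax [0.089 0.994 0.056]
jar [ 0.418 -0.053  0.   ]
tumb [0.417 0.058 0.   ]
jar [ 0.421 -0.046  0.   ]
tumb [0.421 0.071 0.   ]
```

```bash
cat > fit.py <<'E'
from h import *
from scipy.optimize import least_squares
X=np.array([[-48,70,4],[-48,-70,4],[48,70,4],[48,-70,4]])/1000
u={"side":np.array([(307,182),(331.6,207.5),(334,159.5),(359.5,185)]),"scene":np.array([(286.8,265.5),(246.5,244.5),(267.5,273.2),(224.8,248)])}
C={n:cam(n) for n in u}
def Rt(p): return R.from_euler("ZY",[p[3],-0.56])
def solve(extra=()):
    def f(p):
        e=[(proj(n,Rt(p).apply(X)+p[:3],C[n])-u[n]).ravel() for n in u]
        e+=[(proj("",Rt(p).apply(Xe)+p[:3],c)-ue).ravel() for Xe,ue,c in extra]
        return np.concatenate(e)
    return min((least_squares(f,[.65,0,.1,y]) for y in np.arange(-3,3,.5)),key=lambda s:s.cost)
E
python3 - <<'E'
from fit import *
b=solve();p=b.x;print(p.round(4),b.fun.reshape(-1,2).round(1).tolist());np.save("cover.npy",p)
H=Rt(p).apply([0,0,.018])+p[:3];n=Rt(p).apply([0,0,1]);y=Rt(p).apply([0,1,0]);print(H.round(4),n.round(3),y.round(3))
to(H+n*.14,-n,y)
E
```

```text
[ 0.6156  0.0167  0.0807 -0.1147] [[-0.8, -1.1], [-1.5, 0.2], [-2.2, -0.1], [-1.4, -0.7], [-1.5, 1.3], [-1.6, 0.2], [-1.3, -0.4], [-1.1, 0.6]]
[0.6062 0.0177 0.0959] [-0.528  0.061  0.847] [0.114 0.993 0.   ]
turn [-23.4 -26.2 -81.1] n>=8.3 shift after [142.4   9.8 -44.5] shift before [  26.3 -142.2   38.1]
turn [-27.   24.1  93.8] n>=9.5 shift after [-142.4   -9.8  -44.5] shift before [  26.3 -142.2   38.1]
j [-0.11  0.48  0.02  1.56 -0.01  1.11 -0.08] t 0.1
```

Emit:
{"api": "step_arm", "payload": {"moves": [{"dx": 9,"dy": -47,"dz": 12,"gripper": 1},{"dx": 9,"dy": -47,"dz": 13},{"dx": 8,"dy": -48,"dz": 13},{"rx": -2.6,"ry": -2.9,"rz": -9},{"rx": -2.6,"ry": -2.9,"rz": -9},{"rx": -2.6,"ry": -2.9,"rz": -9},{"rx": -2.6,"ry": -2.9,"rz": -9},{"rx": -2.6,"ry": -2.9,"rz": -9},{"rx": -2.6,"ry": -2.9,"rz": -9},{"rx": -2.6,"ry": -2.9,"rz": -9},{"rx": -2.6,"ry": -2.9,"rz": -9},{"rx": -2.6,"ry": -3,"rz": -9.1},{}]}}

```text
invalid input at $.moves[0]: expected keys rx, ry, rz, dx, dy, dz, gripper
```

Run:
```python
from fit import *
import pickle
c=cam("wrist");w=grab("wrist","w");pickle.dump(c,open("wc.pkl","wb"))
p=np.load("cover.npy");H=Rt(p).apply([0,0,.018])+p[:3];n=Rt(p).apply([0,0,1]);y=Rt(p).apply([0,1,0])
to(H+n*.14,-n,y)
print(proj("",Rt(p).apply(np.vstack([X,[[-.022,0,.032],[.022,0,.032],[-.036,0,.011],[.036,0,.011]]]))+p[:3],c).round(0).tolist())
```

```text
turn [-23.4 -26.2 -81.1] n>=8.3 shift after [142.5   9.8 -44.5] shift before [  26.3 -142.3   38.2]
turn [-27.   24.1  93.8] n>=9.5 shift after [-142.5   -9.8  -44.5] shift before [  26.3 -142.3   38.2]
j [-0.11  0.48  0.02  1.56 -0.01  1.11 -0.08] t 0.15
[[180.0, 104.0], [176.0, 237.0], [259.0, 111.0], [244.0, 265.0], [173.0, 181.0], [208.0, 190.0], [181.0, 177.0], [236.0, 191.0]]
```

View pics/w.png

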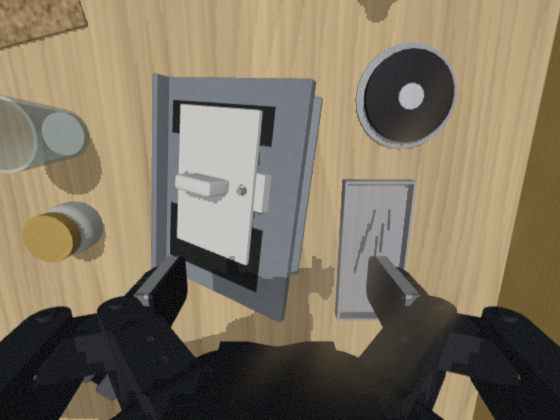

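The wrist view from the start pose shows the cover corners at (180,104), (261,111), (249,263) and (177,241), close to the prediction. The move was refused because every key is required. I'll refine the fit with this view.

Run:
```python
from fit import *
import pickle
c=pickle.load(open("wc.pkl","rb"))
b=solve([(X,np.array([(180,104),(177,241),(261,111),(249,263)]),c)]*2);p=b.x;print(p.round(4),b.fun.reshape(-1,2).round(1).tolist()[:12]);np.save("cover.npy",p)
H=Rt(p).apply([0,0,.018])+p[:3];n=Rt(p).apply([0,0,1]);y=Rt(p).apply([0,1,0]);print(H.round(4),n.round(3),y.round(3))
to(H+n*.08,-n,y)
```

```text
[ 0.6175  0.0164  0.082  -0.0973] [[-0.4, -1.3], [-0.3, -0.3], [-2.1, -0.7], [-0.5, -1.5], [-1.9, 1.0], [-2.5, 0.4], [-1.3, -0.4], [-1.8, 1.0], [0.5, 1.0], [1.5, -2.6], [-0.9, -0.9], [-1.4, 2.0]]
[0.608  0.0173 0.0972] [-0.529  0.052  0.847] [0.097 0.995 0.   ]
turn [-23.7 -26.1 -82. ] n>=8.4 shift after [140.1  10.8  15.5] shift before [  21.5 -108.8   87.7]
turn [-26.7  24.3  92.8] n>=9.4 shift after [-140.1  -10.8   15.5] shift before [  21.5 -108.8   87.7]
j [-0.11  0.48  0.02  1.56 -0.01  1.11 -0.08] t 0.15
```

Emit:
{"api": "step_arm", "payload": {"moves": [{"rx": -2.6,"ry": -2.9,"rz": -9.1,"dx": 0,"dy": 0,"dz": 0,"gripper": 1},{"rx": -2.6,"ry": -2.9,"rz": -9.1,"dx": 0,"dy": 0,"dz": 0,"gripper": 1},{"rx": -2.6,"ry": -2.9,"rz": -9.1,"dx": 0,"dy": 0,"dz": 0,"gripper": 1},{"rx": -2.6,"ry": -2.9,"rz": -9.1,"dx": 0,"dy": 0,"dz": 0,"gripper": 1},{"rx": -2.6,"ry": -2.9,"rz": -9.1,"dx": 0,"dy": 0,"dz": 0,"gripper": 1},{"rx": -2.6,"ry": -2.9,"rz": -9.1,"dx": 0,"dy": 0,"dz": 0,"gripper": 1},{"rx": -2.7,"ry": -2.9,"rz": -9.1,"dx": 0,"dy": 0,"dz": 0,"gripper": 1},{"rx": -2.7,"ry": -2.9,"rz": -9.1,"dx": 0,"dy": 0,"dz": 0,"gripper": 1},{"rx": -2.7,"ry": -2.9,"rz": -9.2,"dx": 0,"dy": 0,"dz": 0,"gripper": 1},{"rx": 0,"ry": 0,"rz": 0,"dx": 40,"dy": 3,"dz": 0,"gripper": 1},{"rx": 0,"ry": 0,"rz": 0,"dx": 40,"dy": 3,"dz": 0,"gripper": 1},{"rx": 0,"ry": 0,"rz": 0,"dx": 40,"dy": 3,"dz": 0,"gripper": 1},{"rx": 0,"ry": 0,"rz": 0,"dx": 20,"dy": 2,"dz": 0,"gripper": 1},{"rx": 0,"ry": 0,"rz": 0,"dx": 0,"dy": 0,"dz": 0,"gripper": 1}], "grip_force": 40}}

```text
clock: 1.9
tcp_pos: [0.5566, 0.0229, 0.1779]
orientation: [0.122, 2.581, -0.035]
contact_force: [0.4, -0.3, 0.3]
grip_width: 0.0853
gripper_force: 0.0
```

Run:
```python
from fit import *
p=np.load("cover.npy");H=Rt(p).apply([0,0,.018])+p[:3];n=Rt(p).apply([0,0,1]);y=Rt(p).apply([0,1,0])
to(H,-n,y)
c=cam("wrist");w=grab("wrist","w2")
q=Rt(p).apply(np.vstack([X,[[-.022,0,.032],[.022,0,.032],[-.036,0,.011],[.036,0,.011]]]))+p[:3]
q=proj("",q,c)
for a in q: cv2.circle(w,tuple(int(v) for v in a),2,(0,0,255),-1)
cv2.imwrite("pics/w2.png",w)
```

```text
turn [ 0.1 -0.1  0.1] n>=0.0 shift after [-0.9 -0.6 95.8] shift before [-1.1 -0.7 95.8]
turn [ 2.000e-01  1.000e-01 -1.799e+02] n>=17.0 shift after [ 0.9  0.6 95.8] shift before [-1.1 -0.7 95.8]
j [-0.35  0.21  0.11  2.3   1.01  0.19  0.27] t 1.9
```

View pics/w2.png

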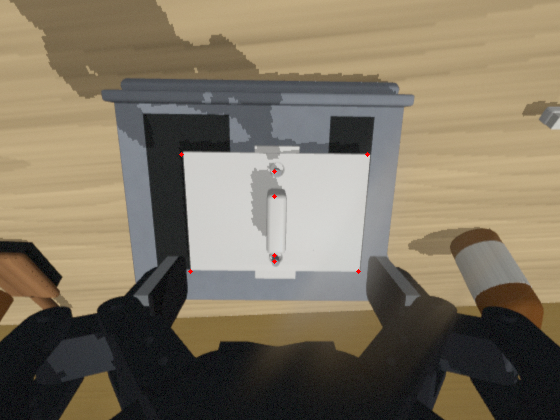

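The overlay matches: corners at (183,155), (367,154), (190,270) and (358,270), with the fin centred at (277,222) between the fingers. Descending to grip.

Emit:
{"api": "step_arm", "payload": {"moves": [{"rx": 0,"ry": 0,"rz": 0,"dx": -1,"dy": -1,"dz": 25,"gripper": 1},{"rx": 0,"ry": 0,"rz": 0,"dx": 0,"dy": 0,"dz": 25,"gripper": 0.3},{"rx": 0,"ry": 0,"rz": 0,"dx": 0,"dy": 0,"dz": 20,"gripper": 0.3},{"rx": 0,"ry": 0,"rz": 0,"dx": 0,"dy": 0,"dz": 12,"gripper": 0},{"rx": 0,"ry": 0,"rz": 0,"dx": 0,"dy": 0,"dz": 0,"gripper": -1},{"rx": 0,"ry": 0,"rz": 0,"dx": 0,"dy": 0,"dz": 0,"gripper": -1},{"rx": 0,"ry": 0,"rz": 0,"dx": 0,"dy": 0,"dz": 0,"gripper": -1},{"rx": 0,"ry": 0,"rz": 0,"dx": 0,"dy": 0,"dz": 0,"gripper": -1}], "grip_force": 50}}

```text
clock: 2.95
tcp_pos: [0.6029, 0.0173, 0.1109]
orientation: [0.125, 2.577, -0.035]
contact_force: [1.8, 0.8, 0.8]
grip_width: 0.0129
gripper_force: 52.4
```

Emit:
{"api": "step_arm", "payload": {"moves": [{"rx": 0,"ry": 0,"rz": 0,"dx": 0,"dy": 0,"dz": -15,"gripper": -1},{"rx": 0,"ry": 0,"rz": 0,"dx": 0,"dy": 0,"dz": -25,"gripper": -1},{"rx": 0,"ry": 0,"rz": 0,"dx": -10,"dy": 0,"dz": -30,"gripper": -1},{"rx": 0,"ry": 0,"rz": 0,"dx": -30,"dy": 0,"dz": -10,"gripper": -1},{"rx": 0,"ry": 0,"rz": 0,"dx": -30,"dy": 0,"dz": 0,"gripper": -1}]}}

```text
clock: 3.58
tcp_pos: [0.6202, 0.0151, 0.208]
orientation: [0.125, 2.577, -0.038]
contact_force: [0.8, -0.2, -1.7]
grip_width: 0.0131
gripper_force: 52.5
```

Run:
```python
from fit import *
p=np.load("cover.npy");n=Rt(p).apply([0,0,1]);T=np.array([0.6029, 0.0173, 0.1109])
print("tcp in cover",Rt(p).inv().apply(T-p[:3]).round(4))
s=r.get_obs();print(s["tcp_pos"],s["grip_width"])
to([.389,.246,.10],[0,0,-1],[-.34,.94,0])
```

```text
tcp in cover [ 0.003  -0.0005  0.0323]
[0.62024924 0.01505784 0.20796126] 0.013149615160510731
turn [ -7.2  31.6 -24.8] n>=3.9 shift after [138.9 295.8 108. ] shift before [271.1 207.5 -43.4]
turn [ 43.    9.8 149.2] n>=14.7 shift after [-138.9 -295.8  108. ] shift before [271.1 207.5 -43.4]
j [-0.04  0.26 -0.19  2.13  0.79  0.3   0.55] t 3.575
```

Emit:
{"api": "step_arm", "payload": {"moves": [{"rx": -1.4,"ry": 6.3,"rz": -5,"dx": 0,"dy": 0,"dz": 0,"gripper": -1},{"rx": -1.4,"ry": 6.3,"rz": -5,"dx": 0,"dy": 0,"dz": 0,"gripper": -1},{"rx": -1.4,"ry": 6.3,"rz": -5,"dx": 0,"dy": 0,"dz": 0,"gripper": -1},{"rx": -1.5,"ry": 6.3,"rz": -5,"dx": 0,"dy": 0,"dz": 0,"gripper": -1},{"rx": -1.5,"ry": 6.4,"rz": -4.8,"dx": 0,"dy": 0,"dz": 0,"gripper": -1},{"rx": 0,"ry": 0,"rz": 0,"dx": 10,"dy": 22,"dz": 0,"gripper": -1},{"rx": 0,"ry": 0,"rz": 0,"dx": 20,"dy": 43,"dz": 0,"gripper": -1},{"rx": 0,"ry": 0,"rz": 0,"dx": 20,"dy": 43,"dz": 0,"gripper": -1},{"rx": 0,"ry": 0,"rz": 0,"dx": 20,"dy": 43,"dz": 0,"gripper": -1},{"rx": 0,"ry": 0,"rz": 0,"dx": 20,"dy": 43,"dz": 0,"gripper": -1},{"rx": 0,"ry": 0,"rz": 0,"dx": 20,"dy": 43,"dz": 10,"gripper": -1},{"rx": 0,"ry": 0,"rz": 0,"dx": 19,"dy": 39,"dz": 25,"gripper": -1},{"rx": 0,"ry": 0,"rz": 0,"dx": 10,"dy": 20,"dz": 25,"gripper": -1},{"rx": 0,"ry": 0,"rz": 0,"dx": 0,"dy": 0,"dz": 25,"gripper": -1},{"rx": 0,"ry": 0,"rz": 0,"dx": 0,"dy": 0,"dz": 20,"gripper": -1},{"rx": 0,"ry": 0,"rz": 0,"dx": 0,"dy": 0,"dz": 0,"gripper": -1}]}}

```text
clock: 5.58
tcp_pos: [0.4005, 0.2494, 0.0908]
orientation: [-0.488, 3.072, -0.02]
contact_force: [-0.1, 0.7, -0.6]
grip_width: 0.0133
gripper_force: 52.4
```

Run:
```python
from fit import *
to([.389,.246,.037],[0,0,-1],[-.34,.94,0])
a=grab("scene","d1");b=grab("side","d2")
f=lambda im,x,y,w,h:cv2.resize(im[y:y+h,x:x+w],(400,300),interpolation=cv2.INTER_CUBIC)
cv2.imwrite("pics/d.png",np.hstack([f(a,290,190,160,120),f(b,160,120,160,120)]))
```

```text
turn [-1.   1.6 -1.8] n>=0.3 shift after [12.   0.7 53.8] shift before [13.6  1.3 53.5]
turn [  2.6   1.6 178.1] n>=16.8 shift after [-12.   -0.7  53.8] shift before [13.6  1.3 53.5]
j [-0.21  0.44 -0.6   2.15  0.46  0.65  0.76] t 5.575
```

View pics/d.png

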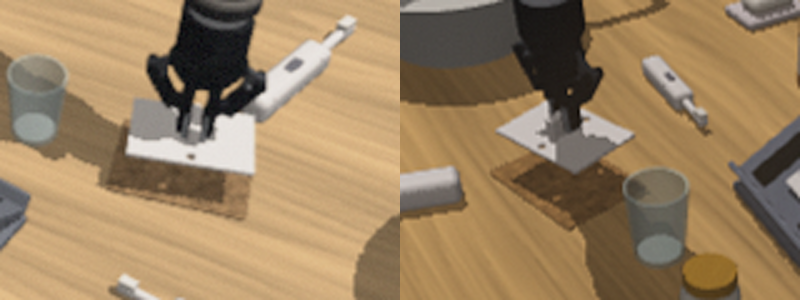

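The cover is held level above the mat, about 12 mm off centre. I'll correct that and set it down.

Emit:
{"api": "step_arm", "payload": {"moves": [{"rx": -1,"ry": 1.6,"rz": -1.8,"dx": 0,"dy": 0,"dz": 0,"gripper": -1},{"rx": 0,"ry": 0,"rz": 0,"dx": 12,"dy": 1,"dz": 15,"gripper": -1},{"rx": 0,"ry": 0,"rz": 0,"dx": 0,"dy": 0,"dz": 20,"gripper": -1},{"rx": 0,"ry": 0,"rz": 0,"dx": 0,"dy": 0,"dz": 12,"gripper": -1},{"rx": 0,"ry": 0,"rz": 0,"dx": 0,"dy": 0,"dz": 4,"gripper": -1},{"rx": 0,"ry": 0,"rz": 0,"dx": 0,"dy": 0,"dz": 2,"gripper": -1},{"rx": 0,"ry": 0,"rz": 0,"dx": 0,"dy": 0,"dz": 0,"gripper": -1}]}}

```text
clock: 6.55
tcp_pos: [0.3908, 0.2475, 0.0393]
orientation: [-0.539, 3.09, 0.002]
contact_force: [0.3, 0.4, -0.3]
grip_width: 0.0133
gripper_force: 52.4
```

Emit:
{"api": "step_arm", "payload": {"moves": [{"rx": 0,"ry": 0,"rz": 0,"dx": 0,"dy": 0,"dz": 2,"gripper": -1},{"rx": 0,"ry": 0,"rz": 0,"dx": 0,"dy": 0,"dz": 1,"gripper": -1},{"rx": 0,"ry": 0,"rz": 0,"dx": 0,"dy": 0,"dz": 0,"gripper": -1}]}}

```text
clock: 6.92
tcp_pos: [0.3904, 0.2473, 0.0359]
orientation: [-0.54, 3.091, 0.001]
contact_force: [0.2, 0.0, -2.4]
grip_width: 0.0131
gripper_force: 52.4
```

Emit:
{"api": "step_arm", "payload": {"moves": [{"rx": 0,"ry": 0,"rz": 0,"dx": 0,"dy": 0,"dz": 1.5,"gripper": -1},{"rx": 0,"ry": 0,"rz": 0,"dx": 0,"dy": 0,"dz": 0,"gripper": -1},{"rx": 0,"ry": 0,"rz": 0,"dx": 0,"dy": 0,"dz": 0,"gripper": -1}]}}

```text
clock: 7.3
tcp_pos: [0.3905, 0.2473, 0.0345]
orientation: [-0.54, 3.091, 0.001]
contact_force: [0.2, 0.3, -0.9]
grip_width: 0.0129
gripper_force: 52.4
```

Emit:
{"api": "step_arm", "payload": {"moves": [{"rx": 0,"ry": 0,"rz": 0,"dx": 0,"dy": 0,"dz": 1.5,"gripper": -1},{"rx": 0,"ry": 0,"rz": 0,"dx": 0,"dy": 0,"dz": 0,"gripper": -1},{"rx": 0,"ry": 0,"rz": 0,"dx": 0,"dy": 0,"dz": 0,"gripper": -1}]}}

```text
clock: 7.68
tcp_pos: [0.3906, 0.2474, 0.0335]
orientation: [-0.54, 3.09, 0.001]
contact_force: [-2.7, -2.2, 7.5]
grip_width: 0.013
gripper_force: 53.7
```

Emit:
{"api": "step_arm", "payload": {"moves": [{"rx": 0,"ry": 0,"rz": 0,"dx": 0,"dy": 0,"dz": 0,"gripper": -0.3},{"rx": 0,"ry": 0,"rz": 0,"dx": 0,"dy": 0,"dz": 0,"gripper": 0},{"rx": 0,"ry": 0,"rz": 0,"dx": 0,"dy": 0,"dz": 0,"gripper": 0},{"rx": 0,"ry": 0,"rz": 0,"dx": 0,"dy": 0,"dz": -20,"gripper": 0},{"rx": 0,"ry": 0,"rz": 0,"dx": 0,"dy": 0,"dz": -50,"gripper": 1},{"rx": 0,"ry": 0,"rz": 0,"dx": 0,"dy": 0,"dz": -60,"gripper": 1},{"rx": 0,"ry": 0,"rz": 0,"dx": 0,"dy": 0,"dz": -50,"gripper": 1}]}}

```text
clock: 8.55
tcp_pos: [0.3897, 0.2471, 0.215]
orientation: [-0.54, 3.09, 0.002]
contact_force: [1.6, -0.2, -0.6]
grip_width: 0.0853
gripper_force: 0.0
```

Run:
```python
from fit import *
f=np.array([.336,-.207,0]);h=np.array([.457,-.295,0]);d=(h-f)/np.linalg.norm(h-f);m=f+.055*d;print(m,d)
to([*m[:2],.18],[0,0,-1],np.cross([0,0,1],d))
fb=np.array([.598,.417,0]);db=np.array([-.03,-1,0]);db/=np.linalg.norm(db);mb=fb+.06*db;print(mb)
to([*mb[:2],.18],[0,0,-1],np.cross([0,0,1],db))
```

```text
[ 0.38048048 -0.23934944  0.        ] [ 0.80873608 -0.5881717   0.        ]
turn [ 0.2  0.2 55.8] n>=5.3 shift after [-278.7 -398.8   35. ] shift before [ 173.8 -454.5   33.9]
turn [  -0.3    0.2 -124.2] n>=11.7 shift after [278.7 398.8  35. ] shift before [ 173.8 -454.5   33.9]
j [-0.03  0.25 -0.76  2.05  0.22  0.91  1.01] t 8.55
[0.59620081 0.35702698 0.        ]
turn [  0.3   0.2 111.5] n>=10.5 shift after [116.1 203.1  35. ] shift before [-231.4   33.4   36.1]
turn [ -0.1   0.3 -68.5] n>=6.5 shift after [-116.1 -203.1   35. ] shift before [-231.4   33.4   36.1]
j [-0.03  0.25 -0.76  2.05  0.22  0.91  1.01] t 8.55
```

Doing the brush first. I'll turn the way that leaves wrist range for the placing.

Emit:
{"api": "step_arm", "payload": {"moves": [{"rx": 0,"ry": 0,"rz": 0,"dx": -46,"dy": 7,"dz": 0,"gripper": 1},{"rx": 0,"ry": 0,"rz": 0,"dx": -46,"dy": 7,"dz": 0,"gripper": 1},{"rx": 0,"ry": 0,"rz": 0,"dx": -46,"dy": 7,"dz": 0,"gripper": 1},{"rx": 0,"ry": 0,"rz": 0,"dx": -46,"dy": 6,"dz": 0,"gripper": 1},{"rx": 0,"ry": 0,"rz": 0,"dx": -47,"dy": 6,"dz": 0,"gripper": 1},{"rx": 0,"ry": 0,"rz": 10.1,"dx": 0,"dy": 0,"dz": 0,"gripper": 1},{"rx": 0,"ry": 0,"rz": 10.1,"dx": 0,"dy": 0,"dz": 0,"gripper": 1},{"rx": 0,"ry": 0,"rz": 10.1,"dx": 0,"dy": 0,"dz": 0,"gripper": 1},{"rx": 0,"ry": 0,"rz": 10.1,"dx": 0,"dy": 0,"dz": 0,"gripper": 1},{"rx": 0,"ry": 0,"rz": 10.1,"dx": 0,"dy": 0,"dz": 0,"gripper": 1},{"rx": 0,"ry": 0,"rz": 10.1,"dx": 0,"dy": 0,"dz": 0,"gripper": 1},{"rx": 0,"ry": 0,"rz": 10.1,"dx": 0,"dy": 0,"dz": 0,"gripper": 1},{"rx": 0,"ry": 0,"rz": 10.1,"dx": 0,"dy": 0,"dz": 0,"gripper": 1},{"rx": 0,"ry": 0,"rz": 10.1,"dx": 0,"dy": 0,"dz": 0,"gripper": 1},{"rx": 0,"ry": 0,"rz": 10.1,"dx": 0,"dy": 0,"dz": 0,"gripper": 1},{"rx": 0,"ry": 0,"rz": 10.1,"dx": 0,"dy": 0,"dz": 0,"gripper": 1},{"rx": 0,"ry": 0,"rz": 0,"dx": 0,"dy": 0,"dz": 0,"gripper": 1}]}}

```text
clock: 10.68
tcp_pos: [0.5956, 0.3564, 0.2136]
orientation: [2.243, 2.197, 0.005]
contact_force: [0.4, 0.9, 1.1]
grip_width: 0.0856
gripper_force: 0.0
```

Run:
```python
from fit import *
import pickle
c=cam("wrist");w=grab("wrist","e");pickle.dump(c,open("wb.pkl","wb"))
s=r.get_obs();print(s["tcp_pos"],s["joints"].round(2))
mb=[.5962,.357,.013]
print(proj("",[mb,[.598,.417,.013],[.593,.252,.013]],c))
```

```text
[0.59566145 0.35636384 0.21367794] [-0.48  0.55 -0.21  1.53  0.13  1.07 -0.75]
[[274.38401633 193.07402299]
 [274.8781289  136.20801882]
 [273.58082513 280.62826432]]
```

View pics/e.png

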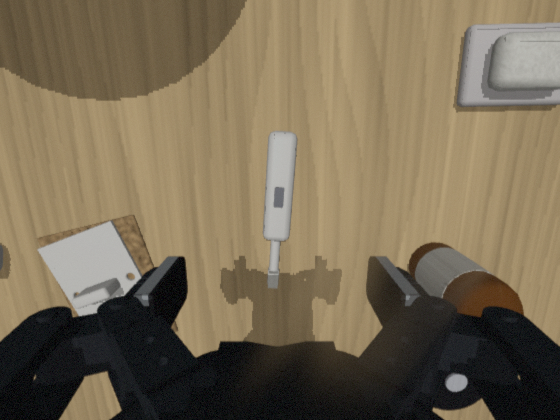

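The brush handle in the wrist view runs from the foot at (284,134) to the neck at (277,240), with the head at (272,281). The cover lies on the mat at lower left.

Run:
```python
from fit import *
import pickle
c=pickle.load(open("wb.pkl","rb"))
f=onz("",(284,134),.026,c);k=onz("",(277,240),.026,c);print(f,k,np.linalg.norm(f-k))
d=k-f;d/=np.linalg.norm(d);m=(f+k)/2-d*-.001;print("mid",m,d,"foot->m",(m-f)@d)
to([*m[:2],.026],[0,0,-1],np.cross([0,0,1],d))
```

```text
[0.607109   0.41914459 0.026     ] [0.59801427 0.30756481 0.026     ] 0.11194981975341192
mid [0.60248039 0.362358   0.026     ] [-0.08123934 -0.99669462  0.        ] foot->m 0.05697490987670597
turn [ 0.2 -0.1  3.6] n>=0.3 shift after [  6.5   6.3 187.7] shift before [  5.9   6.  187.7]
turn [ 1.000e-01  3.000e-01 -1.764e+02] n>=16.6 shift after [ -6.5  -6.3 187.7] shift before [  5.9   6.  187.7]
j [-0.48  0.55 -0.21  1.53  0.13  1.07 -0.75] t 10.725
```

Emit:
{"api": "step_arm", "payload": {"moves": [{"rx": 0,"ry": 0,"rz": 3.6,"dx": 0,"dy": 0,"dz": 0,"gripper": 1},{"rx": 0,"ry": 0,"rz": 0,"dx": 6,"dy": 6,"dz": 40,"gripper": 1},{"rx": 0,"ry": 0,"rz": 0,"dx": 0,"dy": 0,"dz": 50,"gripper": 0.5},{"rx": 0,"ry": 0,"rz": 0,"dx": 0,"dy": 0,"dz": 50,"gripper": 0.5},{"rx": 0,"ry": 0,"rz": 0,"dx": 0,"dy": 0,"dz": 30,"gripper": 0.3},{"rx": 0,"ry": 0,"rz": 0,"dx": 0,"dy": 0,"dz": 17,"gripper": 0.3},{"rx": 0,"ry": 0,"rz": 0,"dx": 0,"dy": 0,"dz": 0,"gripper": 0.1},{"rx": 0,"ry": 0,"rz": 0,"dx": 0,"dy": 0,"dz": 0,"gripper": -1},{"rx": 0,"ry": 0,"rz": 0,"dx": 0,"dy": 0,"dz": 0,"gripper": -1},{"rx": 0,"ry": 0,"rz": 0,"dx": 0,"dy": 0,"dz": 0,"gripper": -1},{"rx": 0,"ry": 0,"rz": 0,"dx": 0,"dy": 0,"dz": 0,"gripper": -1}], "grip_force": 50}}

```text
clock: 12.1
tcp_pos: [0.6042, 0.3628, 0.0288]
orientation: [2.313, 2.123, 0.011]
contact_force: [-0.7, -0.8, 6.7]
grip_width: 0.029
gripper_force: 51.7
```

Emit:
{"api": "step_arm", "payload": {"moves": [{"rx": 0,"ry": 0,"rz": 0,"dx": 0,"dy": 0,"dz": -20,"gripper": -1},{"rx": 0,"ry": 0,"rz": 0,"dx": 0,"dy": 0,"dz": -50,"gripper": -1},{"rx": 0,"ry": 0,"rz": 0,"dx": 0,"dy": 0,"dz": -60,"gripper": -1},{"rx": 0,"ry": 0,"rz": 0,"dx": 0,"dy": 0,"dz": -60,"gripper": -1},{"rx": 0,"ry": 0,"rz": 0,"dx": 0,"dy": 0,"dz": -20,"gripper": -1}]}}

```text
clock: 12.72
tcp_pos: [0.6038, 0.3629, 0.2433]
orientation: [2.312, 2.123, 0.019]
contact_force: [0.1, -0.1, -1.2]
grip_width: 0.0287
gripper_force: 50.8
```

```bash
cat >> fit.py <<'E'
p=np.load("cover.npy");Q=Rt(p);xs,ys,n=Q.apply(np.eye(3));p0=p[:3]+.0028*n
bay=lambda y:p0-.085*xs-.010*n+y*ys
NB,WB=bay(.057),bay(-.071)
E
python3 - <<'E'
from fit import *
print(NB,WB,xs,ys,n)
to(NB+xs*.064+n*.12,-n,ys)
E
```

```text
[0.55516108 0.07974363 0.0307048 ] [ 0.54272458 -0.04765077  0.0307048 ] [ 0.84324654 -0.08231948  0.5311862 ] [9.71602006e-02 9.95268755e-01 3.46944695e-18] [-0.52867303  0.05161016  0.84725511]
turn [-24.2 -25.1 -87. ] n>=8.8 shift after [  66.6 -286.5   49.1] shift before [-286.7  -34.5   74.6]
turn [-25.2  24.3  88.1] n>=8.9 shift after [-66.6 286.5  49.1] shift before [-286.7  -34.5   74.6]
j [-0.5   0.54 -0.2   1.48  0.12  1.12 -0.8 ] t 12.725
```

Emit:
{"api": "step_arm", "payload": {"moves": [{"rx": -2.7,"ry": -2.8,"rz": -9.7,"dx": 0,"dy": 0,"dz": 0,"gripper": -1},{"rx": -2.7,"ry": -2.8,"rz": -9.7,"dx": 0,"dy": 0,"dz": 0,"gripper": -1},{"rx": -2.7,"ry": -2.8,"rz": -9.7,"dx": 0,"dy": 0,"dz": 0,"gripper": -1},{"rx": -2.7,"ry": -2.8,"rz": -9.7,"dx": 0,"dy": 0,"dz": 0,"gripper": -1},{"rx": -2.7,"ry": -2.8,"rz": -9.7,"dx": 0,"dy": 0,"dz": 0,"gripper": -1},{"rx": -2.7,"ry": -2.8,"rz": -9.7,"dx": 0,"dy": 0,"dz": 0,"gripper": -1},{"rx": -2.7,"ry": -2.8,"rz": -9.6,"dx": 0,"dy": 0,"dz": 0,"gripper": -1},{"rx": -2.7,"ry": -2.8,"rz": -9.6,"dx": 0,"dy": 0,"dz": 0,"gripper": -1},{"rx": -2.7,"ry": -2.8,"rz": -9.6,"dx": 0,"dy": 0,"dz": 0,"gripper": -1},{"rx": 0,"ry": 0,"rz": 0,"dx": 9,"dy": -40,"dz": 0,"gripper": -1},{"rx": 0,"ry": 0,"rz": 0,"dx": 9,"dy": -40,"dz": 0,"gripper": -1},{"rx": 0,"ry": 0,"rz": 0,"dx": 9,"dy": -40,"dz": 0,"gripper": -1},{"rx": 0,"ry": 0,"rz": 0,"dx": 9,"dy": -40,"dz": 0,"gripper": -1},{"rx": 0,"ry": 0,"rz": 0,"dx": 10,"dy": -42,"dz": 0,"gripper": -1},{"rx": 0,"ry": 0,"rz": 0,"dx": 10,"dy": -42,"dz": 10,"gripper": -1},{"rx": 0,"ry": 0,"rz": 0,"dx": 10,"dy": -42,"dz": 20,"gripper": -1},{"rx": 0,"ry": 0,"rz": 0,"dx": 0,"dy": 0,"dz": 20,"gripper": -1},{"rx": 0,"ry": 0,"rz": 0,"dx": 0,"dy": 0,"dz": 0,"gripper": -1}]}}

```text
clock: 14.98
tcp_pos: [0.5446, 0.0788, 0.1599]
orientation: [0.123, 2.586, -0.043]
contact_force: [0.3, 0.5, -1.0]
grip_width: 0.029
gripper_force: 50.7
```

Run:
```python
from fit import *
to(NB+xs*.064+n*.031,-n,ys)
c=cam("wrist");w=grab("wrist","g")
for q in proj("",[NB,NB+.16*xs,WB,WB+.16*xs,NB+.057*n*0+.013*n+.005*xs],c): cv2.circle(w,tuple(int(v) for v in q),3,(0,0,255),-1)
cv2.imwrite("pics/g.png",w)
```

```text
turn [-0.3 -0.4  0.2] n>=0.0 shift after [-4.2  2.  84. ] shift before [-4.7  2.3 83.9]
turn [   0.6   -0.4 -179.8] n>=17.0 shift after [ 4.2 -2.  84. ] shift before [-4.7  2.3 83.9]
j [-0.32  0.25 -0.09  2.31  1.26  0.3  -0.1 ] t 14.975
```

View pics/g.png

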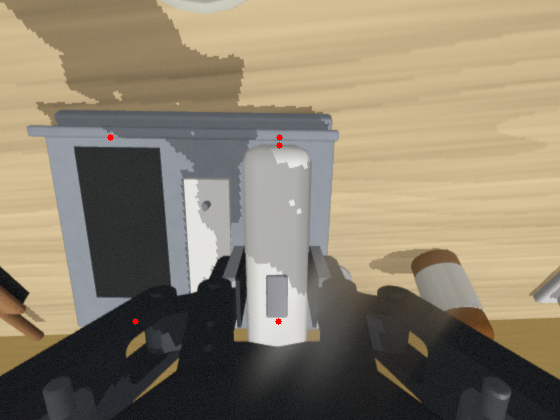

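The brush is held straight. Its foot edge is at (277,148), and the NB marker at (279,137) sits on the foot of the lip. I'll compute the foot offset from that pixel.

Run:
```python
from fit import *
s=r.get_obs();A=R.from_rotvec(s["orientation"]);T=s["tcp_pos"]
for v in(145,148,151):
    o,d=ray("wrist",(277,v));o=A.inv().apply(o-T);d=A.inv().apply(d)
    print(v,[(o+d*(z-o[2])/d[2]).round(4)[:2] for z in(.003,.01,.016)])
```

```text
145 [array([0.0588, 0.0007]), array([0.0585, 0.0007]), array([0.0582, 0.0007])]
148 [array([0.0577, 0.0007]), array([0.0573, 0.0007]), array([0.0569, 0.0007])]
151 [array([0.0565, 0.0007]), array([0.056 , 0.0007]), array([0.0556, 0.0008])]
```

Emit:
{"api": "step_arm", "payload": {"moves": [{"rx": -0.3,"ry": -0.4,"rz": 0,"dx": 0,"dy": 0,"dz": 0,"gripper": -1},{"rx": 0,"ry": 0,"rz": 0,"dx": -3,"dy": 2,"dz": 20,"gripper": -1},{"rx": 0,"ry": 0,"rz": 0,"dx": 0,"dy": 0,"dz": 25,"gripper": -1},{"rx": 0,"ry": 0,"rz": 0,"dx": 0,"dy": 0,"dz": 20,"gripper": -1},{"rx": 0,"ry": 0,"rz": 0,"dx": 0,"dy": 0,"dz": 10,"gripper": -1},{"rx": 0,"ry": 0,"rz": 0,"dx": 0,"dy": 0,"dz": 5,"gripper": -1},{"rx": 0,"ry": 0,"rz": 0,"dx": 0,"dy": 0,"dz": 0,"gripper": -1},{"rx": 0,"ry": 0,"rz": 0,"dx": 0,"dy": 0,"dz": 0,"gripper": -1}]}}

```text
clock: 16.02
tcp_pos: [0.5905, 0.0777, 0.0955]
orientation: [0.12, 2.576, -0.034]
contact_force: [-0.7, 0.0, -1.1]
grip_width: 0.0288
gripper_force: 50.8
```

Run:
```python
from fit import *
to(NB+xs*.062+n*.0288,-n,ys)
print(r.get_obs()["contact_force"])
```

```text
turn [0.2 0.2 0.2] n>=0.0 shift after [ 2.4 -1.4  7.3] shift before [ 2.4 -1.4  7.3]
turn [  -0.3    0.3 -179.8] n>=17.0 shift after [-2.4  1.4  7.3] shift before [ 2.4 -1.4  7.3]
j [-0.27  0.44 -0.1   2.25  1.8   0.28 -0.61] t 16.025
[-0.73701567  0.03551229 -1.09455697]
```

Emit:
{"api": "step_arm", "payload": {"moves": [{"rx": 0,"ry": 0,"rz": 0,"dx": 2,"dy": -1,"dz": 4,"gripper": -1},{"rx": 0,"ry": 0,"rz": 0,"dx": 0,"dy": 0,"dz": 2,"gripper": -1},{"rx": 0,"ry": 0,"rz": 0,"dx": 0,"dy": 0,"dz": 0,"gripper": -1},{"rx": 0,"ry": 0,"rz": 0,"dx": 0,"dy": 0,"dz": 0,"gripper": -1}]}}

```text
clock: 16.52
tcp_pos: [0.5919, 0.0762, 0.0887]
orientation: [0.121, 2.577, -0.034]
contact_force: [-0.1, -0.2, -1.0]
grip_width: 0.029
gripper_force: 50.8
```

Emit:
{"api": "step_arm", "payload": {"moves": [{"rx": 0,"ry": 0,"rz": 0,"dx": 0,"dy": 0,"dz": 1.5,"gripper": -1},{"rx": 0,"ry": 0,"rz": 0,"dx": 0,"dy": 0,"dz": 0,"gripper": -1},{"rx": 0,"ry": 0,"rz": 0,"dx": 0,"dy": 0,"dz": 0,"gripper": -1}]}}

```text
clock: 16.9
tcp_pos: [0.5927, 0.0762, 0.0875]
orientation: [0.12, 2.576, -0.034]
contact_force: [-0.6, -0.1, -0.9]
grip_width: 0.0286
gripper_force: 50.9
```

Run:
```python
from fit import *
to(NB+xs*.062+n*.0288,-n,ys)
print(r.get_obs()["contact_force"])
```

```text
turn [0.1 0.2 0.2] n>=0.0 shift after [ 0.1 -0.2 -0.7] shift before [ 0.1 -0.2 -0.7]
turn [  -0.2    0.2 -179.8] n>=17.0 shift after [-0.1  0.2 -0.7] shift before [ 0.1 -0.2 -0.7]
j [-0.25  0.46 -0.12  2.25  1.85  0.29 -0.65] t 16.9
[-0.56269528 -0.1083139  -0.93851985]
```

No contact yet. I'll keep going in 1 mm steps.

Emit:
{"api": "step_arm", "payload": {"moves": [{"rx": 0,"ry": 0,"rz": 0,"dx": 0,"dy": 0,"dz": 1,"gripper": -1},{"rx": 0,"ry": 0,"rz": 0,"dx": 0,"dy": 0,"dz": 0,"gripper": -1},{"rx": 0,"ry": 0,"rz": 0,"dx": 0,"dy": 0,"dz": 0,"gripper": -1}]}}

```text
clock: 17.27
tcp_pos: [0.5929, 0.0762, 0.0872]
orientation: [0.12, 2.576, -0.034]
contact_force: [-8.1, -0.9, 10.0]
grip_width: 0.0289
gripper_force: 52.5
```

Emit:
{"api": "step_arm", "payload": {"moves": [{"rx": 0,"ry": 0,"rz": 0,"dx": 0,"dy": 0,"dz": 1,"gripper": -1},{"rx": 0,"ry": 0,"rz": 0,"dx": 0,"dy": 0,"dz": 0,"gripper": -1},{"rx": 0,"ry": 0,"rz": 0,"dx": 0,"dy": 0,"dz": 0,"gripper": -1}]}}

```text
clock: 17.65
tcp_pos: [0.593, 0.0763, 0.0872]
orientation: [0.12, 2.575, -0.034]
contact_force: [-17.2, -0.3, 24.9]
grip_width: 0.029
gripper_force: 54.7
```

Emit:
{"api": "step_arm", "payload": {"moves": [{"rx": 0,"ry": 0,"rz": 0,"dx": 0,"dy": 0,"dz": -1.5,"gripper": -1},{"rx": 0,"ry": 0,"rz": 0,"dx": 2,"dy": 0,"dz": 0,"gripper": -1},{"rx": 0,"ry": 0,"rz": 0,"dx": 0,"dy": 0,"dz": 0,"gripper": -1},{"rx": 0,"ry": 0,"rz": 0,"dx": 0,"dy": 0,"dz": 0,"gripper": -0.25},{"rx": 0,"ry": 0,"rz": 0,"dx": 0,"dy": 0,"dz": 0,"gripper": -0.1},{"rx": 0,"ry": 0,"rz": 0,"dx": 0,"dy": 0,"dz": 0,"gripper": 0},{"rx": 0,"ry": 0,"rz": 0,"dx": 0,"dy": 0,"dz": 0,"gripper": 0}]}}

```text
clock: 18.52
tcp_pos: [0.5912, 0.0763, 0.0858]
orientation: [0.121, 2.577, -0.035]
contact_force: [1.1, -0.3, 0.2]
grip_width: 0.0429
gripper_force: 0.0
```

Released. Now back off square to the slope and look with the wrist camera.

Emit:
{"api": "step_arm", "payload": {"moves": [{"rx": 0,"ry": 0,"rz": 0,"dx": 0,"dy": 0,"dz": -15,"gripper": 0},{"rx": 0,"ry": 0,"rz": 0,"dx": 0,"dy": 0,"dz": -35,"gripper": 0},{"rx": 0,"ry": 0,"rz": 0,"dx": 0,"dy": 0,"dz": -30,"gripper": 0},{"rx": 0,"ry": 0,"rz": 0,"dx": -40,"dy": 0,"dz": -10,"gripper": 1},{"rx": 0,"ry": 0,"rz": 0,"dx": -30,"dy": 0,"dz": 0,"gripper": 1},{"rx": 0,"ry": 0,"rz": 0,"dx": 0,"dy": 0,"dz": 0,"gripper": 1}]}}

```text
clock: 19.27
tcp_pos: [0.5977, 0.0752, 0.1936]
orientation: [0.125, 2.572, -0.036]
contact_force: [-0.4, 0.4, -0.4]
grip_width: 0.0849
gripper_force: 0.0
```

Run:
```python
from fit import *
c=cam("wrist");w=grab("wrist","k")
for q in proj("",[NB,NB+.026*n],c): cv2.circle(w,tuple(int(v) for v in q),2,(0,0,255),-1)
b=grab("side","k2")
cv2.imwrite("pics/k.png",np.hstack([cv2.resize(w,(400,300)),cv2.resize(b[130:250,240:400],(400,300),interpolation=cv2.INTER_CUBIC)]))
f=np.array([.336,-.207,0]);h=np.array([.457,-.295,0]);d=(h-f)/np.linalg.norm(h-f);m=f+.055*d
to([*m[:2],.2],[0,0,-1],np.cross([0,0,1],d))
```

```text
turn [ 8.5 31.5 29.8] n>=4.2 shift after [ -11.4 -380.2   -8.9] shift before [ 150.7 -333.3 -104.7]
turn [ -41.8   11.2 -144.3] n>=14.2 shift after [ 11.4 380.2  -8.9] shift before [ 150.7 -333.3 -104.7]
j [-0.31  0.25 -0.05  2.19  0.95  0.3   0.26] t 19.375
```

View pics/k.png

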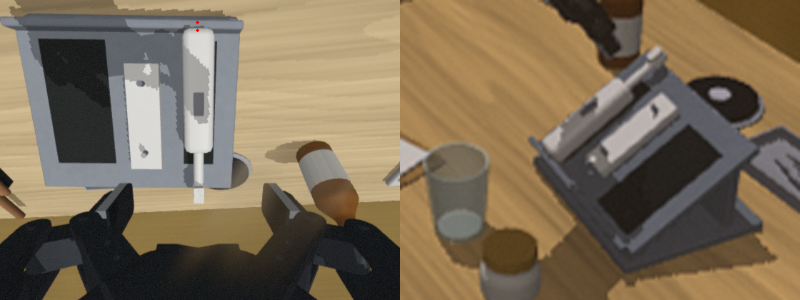

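The brush lies straight in the narrow bay with its foot at the lip (markers at (197,22) and (197,30)). Now to the shaver.

Emit:
{"api": "step_arm", "payload": {"moves": [{"rx": 1.7,"ry": 6.3,"rz": 6,"dx": 0,"dy": 0,"dz": 0,"gripper": 1},{"rx": 1.7,"ry": 6.3,"rz": 6,"dx": 0,"dy": 0,"dz": 0,"gripper": 1},{"rx": 1.7,"ry": 6.3,"rz": 6,"dx": 0,"dy": 0,"dz": 0,"gripper": 1},{"rx": 1.7,"ry": 6.3,"rz": 6,"dx": 0,"dy": 0,"dz": 0,"gripper": 1},{"rx": 1.7,"ry": 6.3,"rz": 5.8,"dx": 0,"dy": 0,"dz": 0,"gripper": 1},{"rx": 0,"ry": 0,"rz": 0,"dx": -2,"dy": -47,"dz": -2,"gripper": 1},{"rx": 0,"ry": 0,"rz": 0,"dx": -2,"dy": -47,"dz": -2,"gripper": 1},{"rx": 0,"ry": 0,"rz": 0,"dx": -2,"dy": -47,"dz": -2,"gripper": 1},{"rx": 0,"ry": 0,"rz": 0,"dx": -1,"dy": -47,"dz": -2,"gripper": 1},{"rx": 0,"ry": 0,"rz": 0,"dx": -1,"dy": -48,"dz": -1,"gripper": 1},{"rx": 0,"ry": 0,"rz": 0,"dx": -1,"dy": -48,"dz": 0,"gripper": 1},{"rx": 0,"ry": 0,"rz": 0,"dx": -1,"dy": -48,"dz": 0,"gripper": 1},{"rx": 0,"ry": 0,"rz": 0,"dx": -1,"dy": -48,"dz": 0,"gripper": 1},{"rx": 0,"ry": 0,"rz": 0,"dx": 0,"dy": 0,"dz": 0,"gripper": 1}]}}

```text
clock: 21.12
tcp_pos: [0.3817, -0.2448, 0.1983]
orientation: [0.958, 2.974, -0.007]
contact_force: [0.2, 0.4, 0.0]
grip_width: 0.0853
gripper_force: 0.0
```

Run:
```python
from fit import *
import pickle
c=cam("wrist");w=grab("wrist","s");pickle.dump(c,open("ws.pkl","wb"))
s=r.get_obs();print(s["tcp_pos"],s["joints"].round(2))
print(proj("",[[.336,-.207,.014],[.457,-.295,.014]],c))
```

```text
[ 0.38340863 -0.24306375  0.19848607] [ 0.51  0.18 -0.09  2.13  0.02  0.82  1.35]
[[278.90952114 132.46132755]
 [277.72144638 271.19657204]]
```

View pics/s.png

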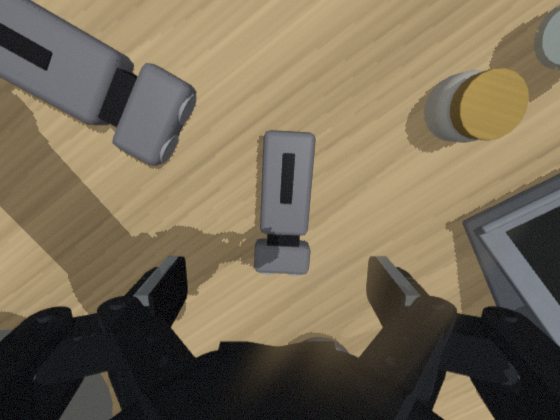

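The shaver body runs from the foot at (290,132) to the neck at (286,235), with the head at (282,258). A grey round edge at (320,343) is probably the massager.

Run:
```python
from fit import *
import pickle
c=pickle.load(open("ws.pkl","rb"))
f=onz("",(290,132),.028,c);k=onz("",(286,235),.028,c);d=k-f;L=np.linalg.norm(d);d/=L;m=f+.055*d;print(f,k,L,m,d)
print("massager",onz("side",(412,286),0),onz("scene",(166,228),0))
to([*m[:2],.027],[0,0,-1],np.cross([0,0,1],d))
```

```text
[ 0.34133457 -0.19828632  0.028     ] [ 0.42268508 -0.2601126   0.028     ] 0.10217824411823703 [ 0.38512352 -0.23156586  0.028     ] [ 0.79616271 -0.60508259  0.        ]
massager [ 5.97876052e-01 -3.29314120e-01 -1.11022302e-16] [ 0.57898244 -0.33721299  0.        ]
turn [0.1 1.1 1.7] n>=0.2 shift after [  5.6  10.2 171.5] shift before [  8.4  10.  171.4]
turn [  -1.6    0.2 -178.3] n>=16.8 shift after [ -5.6 -10.2 171.5] shift before [  8.4  10.  171.4]
j [ 0.51  0.18 -0.09  2.13  0.02  0.82  1.35] t 21.175
```

Emit:
{"api": "step_arm", "payload": {"moves": [{"rx": 0.1,"ry": 1.1,"rz": 1.7,"dx": 0,"dy": 0,"dz": 0,"gripper": 1},{"rx": 0,"ry": 0,"rz": 0,"dx": 6,"dy": 10,"dz": 40,"gripper": 1},{"rx": 0,"ry": 0,"rz": 0,"dx": 0,"dy": 0,"dz": 50,"gripper": 1},{"rx": 0,"ry": 0,"rz": 0,"dx": 0,"dy": 0,"dz": 45,"gripper": 1},{"rx": 0,"ry": 0,"rz": 0,"dx": 0,"dy": 0,"dz": 25,"gripper": 0.8},{"rx": 0,"ry": 0,"rz": 0,"dx": 0,"dy": 0,"dz": 10,"gripper": 0.8},{"rx": 0,"ry": 0,"rz": 0,"dx": 0,"dy": 0,"dz": 0,"gripper": 0.5},{"rx": 0,"ry": 0,"rz": 0,"dx": 0,"dy": 0,"dz": 0,"gripper": -1},{"rx": 0,"ry": 0,"rz": 0,"dx": 0,"dy": 0,"dz": 0,"gripper": -1},{"rx": 0,"ry": 0,"rz": 0,"dx": 0,"dy": 0,"dz": 0,"gripper": -1},{"rx": 0,"ry": 0,"rz": 0,"dx": 0,"dy": 0,"dz": 0,"gripper": -1}], "grip_force": 60}}

```text
clock: 22.55
tcp_pos: [0.3882, -0.2309, 0.0307]
orientation: [0.996, 2.975, 0.003]
contact_force: [0.1, 1.2, 8.7]
grip_width: 0.0488
gripper_force: 63.0
```

Emit:
{"api": "step_arm", "payload": {"moves": [{"rx": 0,"ry": 0,"rz": 0,"dx": 0,"dy": 0,"dz": -20,"gripper": -1},{"rx": 0,"ry": 0,"rz": 0,"dx": 0,"dy": 0,"dz": -50,"gripper": -1},{"rx": 0,"ry": 0,"rz": 0,"dx": 0,"dy": 0,"dz": -60,"gripper": -1},{"rx": 0,"ry": 0,"rz": 0,"dx": 0,"dy": 0,"dz": -50,"gripper": -1},{"rx": 0,"ry": 0,"rz": 0,"dx": 0,"dy": 0,"dz": 0,"gripper": -1}]}}

```text
clock: 23.18
tcp_pos: [0.3891, -0.232, 0.2138]
orientation: [0.994, 2.968, 0.001]
contact_force: [1.4, -0.3, -1.5]
grip_width: 0.0486
gripper_force: 63.1
```

Run:
```python
from fit import *
to(WB+xs*.060+n*.12,-n,ys)
```

```text
turn [ -8.7 -30.6 -30.6] n>=4.2 shift after [-77.1 198.4 106.8] shift before [ -0.  232.7  50.6]
turn [-40.4  11.5 143.7] n>=14.1 shift after [  77.1 -198.4  106.8] shift before [ -0.  232.7  50.6]
j [ 0.5   0.16 -0.11  2.11  0.02  0.86  1.3 ] t 23.175
```

Emit:
{"api": "step_arm", "payload": {"moves": [{"rx": 0,"ry": 0,"rz": 0,"dx": 0,"dy": 46,"dz": 0,"gripper": -1},{"rx": 0,"ry": 0,"rz": 0,"dx": 0,"dy": 46,"dz": 0,"gripper": -1},{"rx": 0,"ry": 0,"rz": 0,"dx": 0,"dy": 46,"dz": 0,"gripper": -1},{"rx": 0,"ry": 0,"rz": 0,"dx": 0,"dy": 46,"dz": 0,"gripper": -1},{"rx": 0,"ry": 0,"rz": 0,"dx": 0,"dy": 48,"dz": 0,"gripper": -1},{"rx": -1.7,"ry": -6.1,"rz": -6.1,"dx": 0,"dy": 0,"dz": 0,"gripper": -1},{"rx": -1.7,"ry": -6.1,"rz": -6.1,"dx": 0,"dy": 0,"dz": 0,"gripper": -1},{"rx": -1.7,"ry": -6.1,"rz": -6.1,"dx": 0,"dy": 0,"dz": 0,"gripper": -1},{"rx": -1.8,"ry": -6.1,"rz": -6.1,"dx": 0,"dy": 0,"dz": 0,"gripper": -1},{"rx": -1.8,"ry": -6.2,"rz": -6.2,"dx": 0,"dy": 0,"dz": 0,"gripper": -1},{"rx": 0,"ry": 0,"rz": 0,"dx": 0,"dy": 0,"dz": 0,"gripper": -1}]}}

```text
clock: 24.55
tcp_pos: [0.5233, -0.0461, 0.2078]
orientation: [0.128, 2.594, -0.033]
contact_force: [-0.1, 0.4, -2.4]
grip_width: 0.0489
gripper_force: 63.1
```

Run:
```python
from fit import *
to(WB+xs*.060+n*.031,-n,ys)
c=cam("wrist");w=grab("wrist","x")
for q in proj("",[NB,WB,WB+.16*xs],c): cv2.circle(w,tuple(int(v) for v in q),3,(0,0,255),-1)
cv2.imwrite("pics/x.png",w)
s=r.get_obs();A=R.from_rotvec(s["orientation"]);T=s["tcp_pos"]
for z in(.003,.01): # pixel row -> tool x at shaver top plane
    print([(v,(lambda o,d:(o+d*(z-o[2])/d[2])[:2].round(4))(*[g(q) for g,q in zip((lambda o:A.inv().apply(o-T),lambda d:A.inv().apply(d)),ray("wrist",(277,v)))])) for v in(140,150,160)])
```

```text
turn [ 0.1 -0.9 -0.1] n>=0.1 shift after [ 17.6   0.3 129.4] shift before [ 15.7   0.2 129.6]
turn [-1.300e+00 -1.000e-01  1.799e+02] n>=17.0 shift after [-17.6  -0.3 129.4] shift before [ 15.7   0.2 129.6]
j [ 0.1   0.11 -0.2   2.32  0.58  0.21  0.84] t 24.55
[(140, array([0.0608, 0.0007])), (150, array([0.0569, 0.0007])), (160, array([0.0529, 0.0007]))]
[(140, array([0.0606, 0.0007])), (150, array([0.0564, 0.0007])), (160, array([0.0523, 0.0007]))]
```

View pics/x.png

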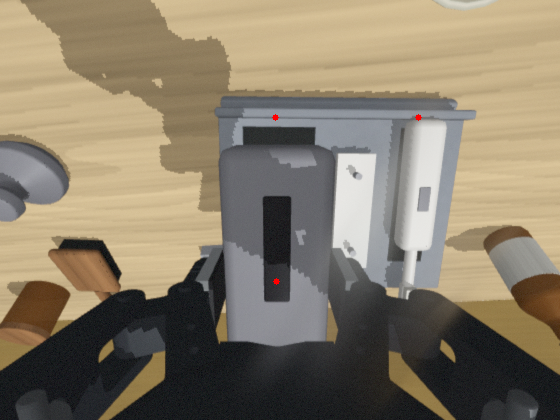

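The shaver is held straight, foot edge at (277,146), so the foot is 58 mm from the TCP. The brush foot sits at the lip, (420,120). Descending.

Emit:
{"api": "step_arm", "payload": {"moves": [{"rx": 0.1,"ry": -0.9,"rz": 0,"dx": 0,"dy": 0,"dz": 0,"gripper": -1},{"rx": 0,"ry": 0,"rz": 0,"dx": 7,"dy": 0,"dz": 25,"gripper": -1},{"rx": 0,"ry": 0,"rz": 0,"dx": 7,"dy": 0,"dz": 30,"gripper": -1},{"rx": 0,"ry": 0,"rz": 0,"dx": 0,"dy": 0,"dz": 30,"gripper": -1},{"rx": 0,"ry": 0,"rz": 0,"dx": 0,"dy": 0,"dz": 20,"gripper": -1},{"rx": 0,"ry": 0,"rz": 0,"dx": 0,"dy": 0,"dz": 10,"gripper": -1},{"rx": 0,"ry": 0,"rz": 0,"dx": 0,"dy": 0,"dz": 5,"gripper": -1},{"rx": 0,"ry": 0,"rz": 0,"dx": 0,"dy": 0,"dz": 0,"gripper": -1},{"rx": 0,"ry": 0,"rz": 0,"dx": 0,"dy": 0,"dz": 0,"gripper": -1}]}}

```text
clock: 25.72
tcp_pos: [0.5691, -0.0537, 0.125]
orientation: [0.129, 2.576, -0.051]
contact_force: [-0.5, 0.1, -1.1]
grip_width: 0.0487
gripper_force: 63.1
```

Run:
```python
from fit import *
to(WB+xs*.062+n*.030,-n,ys)
print(r.get_obs()["contact_force"])
```

```text
turn [-0.7  0.2  0. ] n>=0.1 shift after [10.8  3.5 35.6] shift before [10.9  3.9 35.5]
turn [  -0.3   -1.  -180. ] n>=17.0 shift after [-10.8  -3.5  35.6] shift before [10.9  3.9 35.5]
j [ 0.24  0.36 -0.36  2.29  1.79  0.22 -0.32] t 25.725
[-0.47733315  0.0839598  -1.11116054]
```

Emit:
{"api": "step_arm", "payload": {"moves": [{"rx": -0.7,"ry": 0.2,"rz": 0,"dx": 0,"dy": 0,"dz": 0,"gripper": -1},{"rx": 0,"ry": 0,"rz": 0,"dx": 10,"dy": 3,"dz": 8,"gripper": -1},{"rx": 0,"ry": 0,"rz": 0,"dx": 0,"dy": 0,"dz": 10,"gripper": -1},{"rx": 0,"ry": 0,"rz": 0,"dx": 0,"dy": 0,"dz": 8,"gripper": -1},{"rx": 0,"ry": 0,"rz": 0,"dx": 0,"dy": 0,"dz": 0,"gripper": -1},{"rx": 0,"ry": 0,"rz": 0,"dx": 0,"dy": 0,"dz": 0,"gripper": -1}]}}

```text
clock: 26.48
tcp_pos: [0.5744, -0.0512, 0.0974]
orientation: [0.124, 2.58, -0.035]
contact_force: [0.7, -0.9, -1.5]
grip_width: 0.0486
gripper_force: 63.1
```

Run:
```python
from fit import *
to(WB+xs*.062+n*.030,-n,ys)
print(r.get_obs()["contact_force"])
```

```text
turn [ 0.1 -0.   0.1] n>=0.0 shift after [0.4 0.4 9.6] shift before [0.4 0.4 9.6]
turn [ 0.000e+00  1.000e-01 -1.799e+02] n>=17.0 shift after [-0.4 -0.4  9.6] shift before [0.4 0.4 9.6]
j [ 0.33  0.44 -0.46  2.28  1.96  0.28 -0.46] t 26.475
[ 0.65571743 -0.94769831 -1.45119135]
```

Emit:
{"api": "step_arm", "payload": {"moves": [{"rx": 0,"ry": 0,"rz": 0,"dx": 0,"dy": 0,"dz": 5,"gripper": -1},{"rx": 0,"ry": 0,"rz": 0,"dx": 0,"dy": 0,"dz": 2.5,"gripper": -1},{"rx": 0,"ry": 0,"rz": 0,"dx": 0,"dy": 0,"dz": 1,"gripper": -1},{"rx": 0,"ry": 0,"rz": 0,"dx": 0,"dy": 0,"dz": 0,"gripper": -1},{"rx": 0,"ry": 0,"rz": 0,"dx": 0,"dy": 0,"dz": 0,"gripper": -1}]}}

```text
clock: 27.1
tcp_pos: [0.5788, -0.0515, 0.09]
orientation: [0.124, 2.58, -0.035]
contact_force: [-1.1, 0.5, -0.9]
grip_width: 0.0484
gripper_force: 63.3
```

Emit:
{"api": "step_arm", "payload": {"moves": [{"rx": 0,"ry": 0,"rz": 0,"dx": 0,"dy": 0,"dz": 1,"gripper": -1},{"rx": 0,"ry": 0,"rz": 0,"dx": 0,"dy": 0,"dz": 0,"gripper": -1},{"rx": 0,"ry": 0,"rz": 0,"dx": 0,"dy": 0,"dz": 0,"gripper": -1}]}}

```text
clock: 27.48
tcp_pos: [0.5788, -0.0515, 0.0897]
orientation: [0.123, 2.579, -0.036]
contact_force: [-10.1, 0.8, 13.0]
grip_width: 0.0485
gripper_force: 65.2
```

Contact with the face. Ease off, nudge toward the lip, release and retreat.

Emit:
{"api": "step_arm", "payload": {"moves": [{"rx": 0,"ry": 0,"rz": 0,"dx": 0,"dy": 0,"dz": -0.8,"gripper": -1},{"rx": 0,"ry": 0,"rz": 0,"dx": 2,"dy": 0,"dz": 0,"gripper": -1},{"rx": 0,"ry": 0,"rz": 0,"dx": 0,"dy": 0,"dz": 0,"gripper": -1},{"rx": 0,"ry": 0,"rz": 0,"dx": 0,"dy": 0,"dz": 0,"gripper": 0.2},{"rx": 0,"ry": 0,"rz": 0,"dx": 0,"dy": 0,"dz": 0,"gripper": 0.4},{"rx": 0,"ry": 0,"rz": 0,"dx": 0,"dy": 0,"dz": 0,"gripper": 0.5},{"rx": 0,"ry": 0,"rz": 0,"dx": 0,"dy": 0,"dz": 0,"gripper": 0.5},{"rx": 0,"ry": 0,"rz": 0,"dx": 0,"dy": 0,"dz": -15,"gripper": 0.5},{"rx": 0,"ry": 0,"rz": 0,"dx": 0,"dy": 0,"dz": -30,"gripper": 0.5},{"rx": 0,"ry": 0,"rz": 0,"dx": -10,"dy": 0,"dz": -30,"gripper": 0.5},{"rx": 0,"ry": 0,"rz": 0,"dx": -40,"dy": 0,"dz": -10,"gripper": 1},{"rx": 0,"ry": 0,"rz": 0,"dx": -40,"dy": 0,"dz": -10,"gripper": 1},{"rx": 0,"ry": 0,"rz": 0,"dx": 0,"dy": 0,"dz": 0,"gripper": 1}]}}

```text
clock: 29.1
tcp_pos: [0.5863, -0.0562, 0.1868]
orientation: [0.131, 2.576, -0.054]
contact_force: [0.1, -1.0, -1.2]
grip_width: 0.0856
gripper_force: 0.0
```

Run:
```python
from fit import *
c=cam("wrist");w=grab("wrist","z")
for q in proj("",[NB,NB+.026*n,WB,WB+.028*n,],c): cv2.circle(w,tuple(int(v) for v in q),2,(0,0,255),-1)
b=grab("side","z2");a=grab("scene","z3")
Z=lambda im:cv2.resize(im,(400,300),interpolation=cv2.INTER_CUBIC)
cv2.imwrite("pics/z.png",np.vstack([np.hstack([Z(w),Z(b[130:250,240:400])]),np.hstack([Z(b[110:260,150:350]),Z(a[180:330,180:420])])]))
```

```text
(no output)
```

View pics/z.png

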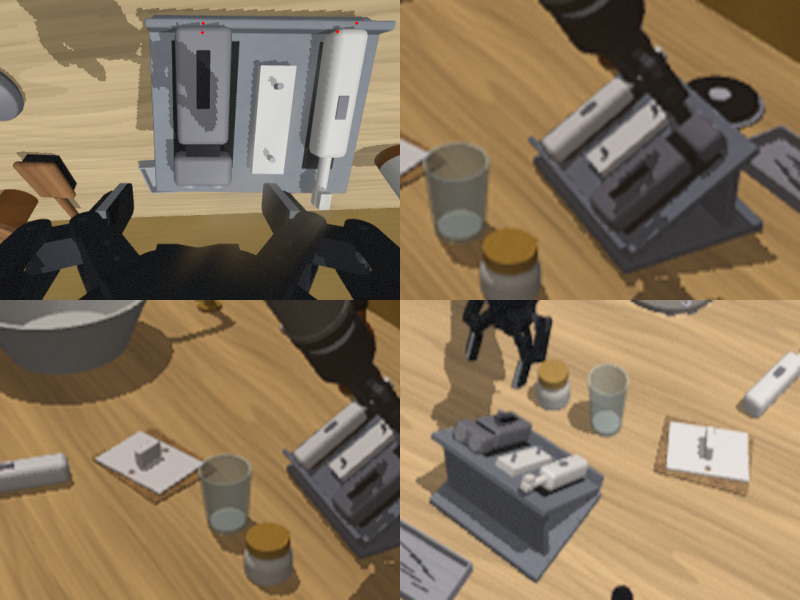

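The shaver lies straight in the wide bay and the brush in the narrow one, both with feet at the lip (markers at (202,32) and (338,31)). The cover is flat and centred on the mat, the bystanders haven't moved, and the gripper is clear. Handing in.

```bash
python3 -c "
from bench import r
print(r.hand_in())"
```

```text
the job is handed in; nothing more can be done
None
```

I handed the job in at about 29 s of the 72 s limit; the hand-in returned no verdict. In the last camera views the cover lay flat on the mat, the shaver was in the wide bay and the toothbrush in the narrow bay, both heads up with feet at the lip, and the tumbler and jar were where they started.

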